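# Sort cleaned hydraulic parts into inspection trays

### The job

Sort the cleaned hydraulic parts on the bench for inspection: stand both filter elements in the square tray, both hexagon adapters in the round dish, and lay the valve block on its base in the oblong tray, the way up they are now. Each part must sit flat on the floor of its tray, not on another part or on the rim. Leave the two small amber sample bottles standing where they are.

Things in the scene. Friction and masses are not known exactly. Their poses are not given: they have to be found in the camera images.
- filter_1 (a point): Hydraulic filter element, an upright cylinder 42 mm in diameter and 62 mm tall: white pleated paper between two bright steel end caps, a black spot on top. Point: its centre, half-way up (31 mm above its underside); z up along its axis. About 120 g. The two filter elements are alike.
- filter_2 (a point): Hydraulic filter element, an upright cylinder 42 mm in diameter and 62 mm tall: white pleated paper between two bright steel end caps, a black spot on top. Point: its centre, half-way up (31 mm above its underside); z up along its axis. About 120 g. The two filter elements are alike.
- adapter_1 (a point): Steel hydraulic pipe adapter standing upright: a hexagon 32 mm across the flats (37 mm across the corners) and 30 mm tall, with a threaded stub 24 mm in diameter and 18 mm tall on top; 48 mm tall in all. Point: on its axis, half-way up (24 mm above its underside); z up; one pair of flats faces along x and -x, the other pairs at 60 degrees to it. About 200 g. The two adapters are alike.
- adapter_2 (a point): Steel hydraulic pipe adapter standing upright: a hexagon 32 mm across the flats (37 mm across the corners) and 30 mm tall, with a threaded stub 24 mm in diameter and 18 mm tall on top; 48 mm tall in all. Point: on its axis, half-way up (24 mm above its underside); z up; one pair of flats faces along x and -x, the other pairs at 60 degrees to it. About 200 g. The two adapters are alike.
- valve_block (a point): Bare aluminium valve block, a brick 56 mm (its x) by 40 mm (its y) by 36 mm tall (its z, up), with black ports: three on top and one in each long side. Point: its centre, 18 mm above its underside. About 210 g.
- square_tray_in (a point): Square open steel tray, 140 by 140 mm outside, 130 by 130 mm inside, walls 5 mm thick, rim 28 mm above the table; fixed. Point: the centre of its inner floor, 5 mm above the table; x and y along its sides, z up.
- round_dish_in (a point): Round open steel dish with upright walls, 150 mm outside diameter, 140 mm inside, walls 5 mm thick, rim 28 mm above the table; fixed. Point: the centre of its inner floor, 5 mm above the table; z up.
- long_tray_in (a point): Oblong open steel tray, 96 mm (its x) by 175 mm (its y) outside, 86 by 165 mm inside, walls 5 mm thick, rim 28 mm above the table; fixed. Point: the centre of its inner floor, 5 mm above the table; z up.
- sample_1 (a point): Small amber glass sample bottle with a black cap, 30 mm in diameter and 58 mm tall, loose and upright among the parts; to be left alone. Point: its centre, half-way up; z up.
- sample_2 (a point): Small amber glass sample bottle with a black cap, 30 mm in diameter and 58 mm tall, loose and upright among the parts; to be left alone. Point: its centre, half-way up; z up.
Mind the look-alikes: they are no part of the job. Leave any pink or red look-alike of the part that bears adapter_2 alone. Leave any pink look-alike of the part that bears valve_block alone.

How it is judged:
By the outcome, as a careful person would: the job done as asked, in the order asked, and still so for the second after the job is handed in, with the robot touching nothing.
It also fails if it takes over 125 s, if anything falls off the work surface, if the arm or the gripper's body presses on something with over 40 N, if the wrist force passes 120 N, or if a joint passes its speed limit or range.

### The arm

A 7-joint arm with a two-finger parallel gripper is mounted at the origin on the work surface. World frame = base frame: x ahead of the robot, y to its left, z up, the work surface at z = 0. Lengths are in m, angles in rad, forces in N, time in s.
With the tool pointing down it reaches from about 0.425 to 0.925 m from the base axis. Payload 6.8 kg.
Tool frame: the origin (TCP) lies at the very end of the fingers, on their centre line; the grasp point (between the pads) lies 19 mm behind it (bot.grasp_offset is the distance from the TCP to the grasp point, in m); z points along the fingers, y is the direction in which the jaws open and shut (so a half turn about z gives the same grasp; the last joint's range is limited). The gripper opens to 85 mm and grips with 20 to 120 N. Pads are 22 mm wide; open, the fingers measure 114 mm over their backs; the gripper's body (76 mm by 85 mm) begins 54 mm behind the grasp point. The pads swing forward as they close: fully open they stand 13 mm farther back than shut.
Start: joints at [-1.432, 0.477, 0.022, 1.555, -0.011, 1.109, -0.083], TCP at [0.165, 0.655, 0.231] pointing down, gripper open.
Joint ranges: [-2.96, 2.96], [-0.34, 2.1], [-1.41, 1.46], [0.24, 2.44], [-1.37, 4.51], [0.17, 1.92], [-2.96, 2.96]. Speed limits (rad/s): [2.39, 2.39, 3.14, 3.14, 3.14, 3.14, 3.14].

### API

Orientations are given as a unit quaternion [w, x, y, z].
In Python, from station import monitor, cams, bot, finder gives the robot as it stands.
- The arm moves only by the tool jog_arm, never from a script. Its argument "plan" is a list of rows, each an object of numbers: "x", "y", "z": the shift along the tool's x, y, z as a fraction of full scale; "wx", "wy", "wz": the turn, a rotation vector about the tool's x, y, z as a fraction of full scale. A call has 1 to 12 rows; each row is the pose to reach, as a shift and turn from the pose measured when the call began, along the tool's axes at that moment, turning the shorter way round; what a row does not reach only later rows make up. Full scale, the value 1, is 20 cm for a shift and 180 degrees for a turn. A row lasts 1/12 s, in which the tool goes at most 41.7 mm and 7.16 degrees, less where a joint would pass 70% of its speed; a pose out of reach is approached as far as the arm can. A call with a number of a shift or a turn outside -1 to 1 is refused whole. A call with a gripper value outside its range is refused whole. "hand" is the opening, from -1 (shut) to 1 (fully open), set as the call begins (left out, the last holds). The fingers move at their own pace and stop on an object; "grip_force" is the grip in N (left out, the last holds). Time passes only in rows, so rows that repeat a pose let the fingers close. It gives the time, the measured TCP pose, the force and the opening at its end, in the units of the state.
- monitor.get_obs(): the state, without advancing time (a new reading comes with each control period).
- cams.read_camera(name): name is "scene" or "top" or "wrist"; returns the picture (480x640x3 uint8, red, green, blue); there is no depth.
- cams.get_calibration(name): a dict with "fx", "fy", "cx", "cy" (pixels), "extrinsics" (4x4, takes a point from world to camera coordinates). Camera axes: x right, y down, z forward; pixel columns grow to the right and rows downward; lengths in m; the calibration is good to about 2 mm. A picture is of the moment at which its call begins: read the wrist's pose just before it. get_calibration takes no time and is no camera call; for the wrist camera it gives the pose at the moment of the call.
- bot.hand_in(): hands the job in, once; it reports no verdict.
Trained networks look in the newest picture that a camera, given by its name, has taken for a name from the list of things; names that differ only in an ending like _2 or _b are one class to them, and where a whole thing is asked for, a point or a joint stands for the part that bears it (a point fixed in the world has none). Each returns a list of dicts, best first, with "confidence" (0 to 1); they miss things now and then, are a little off and sometimes report something else, mostly with a low value. They report only what shows in the picture. A call takes as long as a camera call. They do not tell look-alikes from the thing itself.
- finder.find_in(camera, target): "bbox" ([left, top, width, height] in pixels, round what is visible of it).
- finder.place_of(camera, target): "location" ([column, row] in pixels: a listed point, or the origin of a listed thing).
The state is a dict: "t": time; "q": joint angles; "joint_vel": joint speeds; "joint_torque": joint torques, N m; "eef_pos": TCP position; "tool_rot": TCP orientation; "contact_force": force on the tool from outside, world axes, zero at the start; "torque": the same for the moment, N m; "gripper_width": opening from 0.0 (shut) to 1.0 (fully open).
Only numpy, scipy, OpenCV 4.12 (cv2) and the standard library are available. Lean on these libraries where they do the work, as an engineer would, in place of code of your own. Each camera call takes 0.05 s, during which the arm holds its last target. There are 200 camera calls.

## Working session

There is one attempt and no reset: what is moved stays moved. The work goes in short steps, Python scripts to look and compute and a tool call to move; the robot and the scene stay as the last step left them, time stands still between calls to the robot, and variables do not carry over. Pictures are saved under pics/ and viewed, about 12 in all and at most 16, crops included, and the job is handed in when it is done.

Besides the shell and the picture viewer there is one more tool, called after "Request:" as a command line: name --argument value ..., lists and objects as JSON in quotes. jog_arm: Moves the arm, as the interface text tells. Shift numbers are shares of 20 cm and turn numbers shares of 180 degrees, none past 1 either way. Its arguments: {"type":"object","properties":{"plan":{"type":"array","items":{"type":"object","properties":{"x":{"type":"number","minimum":-1,"maximum":1},"y":{"type":"number","minimum":-1,"maximum":1},"z":{"type":"number","minimum":-1,"maximum":1},"wx":{"type":"number","minimum":-1,"maximum":1},"wy":{"type":"number","minimum":-1,"maximum":1},"wz":{"type":"number","minimum":-1,"maximum":1}}}},"hand":{"type":"number"},"grip_force":{"type":"number"}},"required":["plan"]}

```bash
mkdir -p pics; ls; cat > h.py <<'E'
import numpy as np, cv2
from station import monitor, cams, bot, finder
def snap(c,fn=None):
    im=cams.read_camera(c)
    if fn: cv2.imwrite('pics/'+fn,cv2.cvtColor(im,cv2.COLOR_RGB2BGR))
    return im
def w(c,px,z):
    k=cams.get_calibration(c);E=np.array(k['extrinsics']);R,t=E[:3,:3],E[:3,3]
    d=R.T@np.array([(px[0]-k['cx'])/k['fx'],(px[1]-k['cy'])/k['fy'],1]);o=-R.T@t
    return (o+d*(z-o[2])/d[2])
def proj(c,p):
    k=cams.get_calibration(c);E=np.array(k['extrinsics']);q=E[:3,:3]@p+E[:3,3]
    return [k['fx']*q[0]/q[2]+k['cx'],k['fy']*q[1]/q[2]+k['cy']]
E
python3 - <<'E'
from h import *
o=monitor.get_obs();print({k:np.round(v,3) for k,v in o.items()},bot.grasp_offset)
snap('scene','s0.png');snap('top','t0.png')
Z={'filter_1':.031,'adapter_1':.024,'valve_block':.018,'square_tray_in':.005,'round_dish_in':.005,'long_tray_in':.005,'sample_1':.029}
for c in ['top','scene']:
  for n,z in Z.items():
    for d in finder.place_of(c,n): print(c,n,round(d['confidence'],2),np.round(d['location']),np.round(w(c,d['location'],z)[:2],3))
E
```

```text
pics
{'t': np.float64(0.0), 'q': array([-1.432,  0.478,  0.022,  1.556, -0.011,  1.109, -0.083]), 'joint_vel': array([-0.001,  0.001,  0.002, -0.   ,  0.001, -0.001,  0.001]), 'joint_torque': array([ 2.0000e-03, -5.9644e+01,  1.6080e+00, -2.8118e+01,  1.2000e-02,
        9.0000e-03,  0.0000e+00]), 'eef_pos': array([0.165, 0.654, 0.23 ]), 'tool_rot': array([-0.   ,  0.123,  0.992, -0.001]), 'contact_force': array([-0.588, -0.723,  0.305]), 'torque': array([0.016, 0.053, 0.042]), 'gripper_width': np.float64(0.998)} 0.0187
top filter_1 0.76 [323. 267.] [0.455 0.002]
top filter_1 0.59 [395. 251.] [ 0.481 -0.131]
top filter_1 0.44 [398. 308.] [ 0.376 -0.131]
top adapter_1 0.63 [251. 250.] [0.49  0.136]
top adapter_1 0.61 [298. 230.] [0.526 0.047]
top adapter_1 0.59 [470. 277.] [ 0.429 -0.269]
top adapter_1 0.58 [282. 276.] [0.44 0.08]
top valve_block 0.78 [170. 338.] [0.335 0.282]
top valve_block 0.73 [252. 313.] [0.376 0.136]
top valve_block 0.72 [119. 295.] [0.416 0.378]
top valve_block 0.57 [184. 283.] [0.434 0.259]
top square_tray_in 0.61 [498. 202.] [ 0.575 -0.343]
top square_tray_in
[... 349 characters left out ...]
0.421 -0.273]
scene adapter_1 0.62 [330. 239.] [0.439 0.075]
scene adapter_1 0.62 [345. 270.] [0.519 0.054]
scene adapter_1 0.61 [372. 239.] [0.486 0.143]
scene adapter_1 0.54 [214. 263.] [ 0.367 -0.136]
scene valve_block 0.93 [400. 202.] [0.432 0.258]
scene valve_block 0.88 [375. 172.] [0.325 0.275]
scene valve_block 0.73 [441. 180.] [0.427 0.374]
scene valve_block 0.64 [215. 264.] [ 0.365 -0.135]
scene valve_block 0.39 [472. 231.] [0.577 0.319]
scene square_tray_in 0.76 [155. 413.] [ 0.573 -0.343]
scene square_tray_in 0.65 [302. 258.] [0.435 0.014]
scene long_tray_in 0.95 [370. 342.] [0.658 0.006]
scene sample_1 0.86 [216. 264.] [ 0.376 -0.137]
scene sample_1 0.59 [339. 204.] [0.373 0.142]
```

```bash
python3 - <<'E'
import cv2
t=cv2.imread('pics/t0.png');cv2.imwrite('pics/t0c.png',cv2.resize(t[140:380,90:530],(800,436),interpolation=cv2.INTER_CUBIC))
E
```

```text
(no output)
```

View pics/t0c.png

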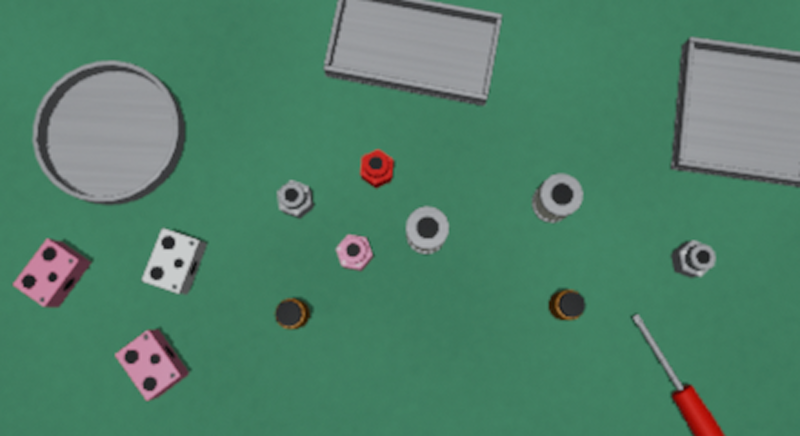

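View pics/s0.png

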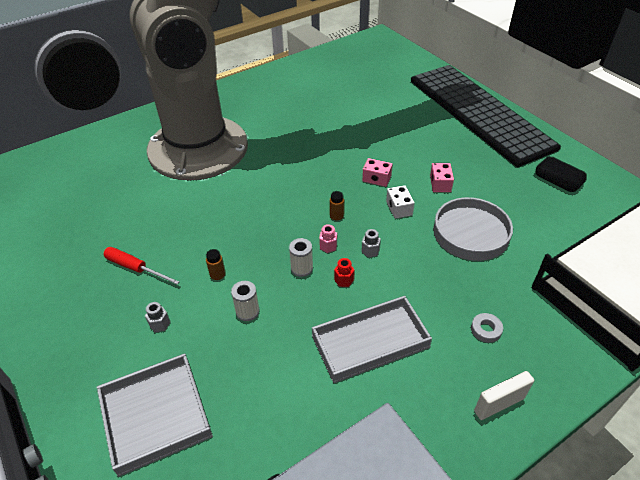

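The scene camera shows these parts:

| Thing | Pixels | Status |
|---|---|---|
| White filters | (302,257), (245,300) | Real |
| Steel adapters | (372,242), (156,317) | Real |
| Adapter look-alikes | pink (328,238), red (345,272) | Leave alone |
| Bare white/aluminium block | (400,202) | Real |
| Pink blocks | (377,172), (442,177) | Look-alikes, leave alone |
| Amber bottles | (337,206), (215,265) | Leave alone |

The trays are also clear. I'm starting the move towards filter 1.

Request:
jog_arm --plan '[{"x": -0.94,"y": -0.35},{"x": -0.94,"y": -0.35},{"x": -0.94,"y": -0.35},{"x": -0.94,"y": -0.35},{"x": -0.94,"y": -0.35},{"x": -0.94,"y": -0.35}]' --hand 0.4 --grip_force 40

```text
invalid input at $.plan[0]: expected keys x, y, z, wx, wy, wz
```

Request:
jog_arm --plan '[{"x": -0.94,"y": -0.35,"z": 0,"wx": 0,"wy": 0,"wz": 0},{"x": -0.94,"y": -0.35,"z": 0,"wx": 0,"wy": 0,"wz": 0},{"x": -0.94,"y": -0.35,"z": 0,"wx": 0,"wy": 0,"wz": 0},{"x": -0.94,"y": -0.35,"z": 0,"wx": 0,"wy": 0,"wz": 0},{"x": -0.94,"y": -0.35,"z": 0,"wx": 0,"wy": 0,"wz": 0}]' --hand 0.4 --grip_force 40

```text
t: 1.22
eef_pos: [0.3332, 0.5384, 0.2316]
tool_rot: [0.001, 0.124, 0.992, -0.0]
contact_force: [0.2, 0.5, 0.2]
gripper_width: 0.7
```

Request:
jog_arm --plan '[{"x": -0.7,"y": -0.75,"z": 0,"wx": 0,"wy": 0,"wz": 0},{"x": -0.7,"y": -0.75,"z": 0,"wx": 0,"wy": 0,"wz": 0},{"x": -0.7,"y": -0.75,"z": 0,"wx": 0,"wy": 0,"wz": 0},{"x": -0.7,"y": -0.75,"z": 0,"wx": 0,"wy": 0,"wz": 0},{"x": -0.7,"y": -0.75,"z": 0,"wx": 0,"wy": 0,"wz": 0},{"x": -0.7,"y": -0.75,"z": 0,"wx": 0,"wy": 0,"wz": 0}]'

```text
t: 1.72
eef_pos: [0.4374, 0.3491, 0.2322]
tool_rot: [0.002, 0.13, 0.991, -0.002]
contact_force: [-0.2, -1.3, 0.2]
gripper_width: 0.698
```

Request:
jog_arm --plan '[{"x": -0.37,"y": -0.84,"z": 0,"wx": 0,"wy": 0,"wz": 0},{"x": -0.37,"y": -0.84,"z": 0,"wx": 0,"wy": 0,"wz": 0},{"x": -0.37,"y": -0.84,"z": 0,"wx": 0,"wy": 0,"wz": 0},{"x": -0.37,"y": -0.84,"z": 0,"wx": 0,"wy": 0,"wz": 0},{"x": -0.37,"y": -0.84,"z": 0,"wx": 0,"wy": 0,"wz": 0},{"x": -0.37,"y": -0.84,"z": 0,"wx": 0,"wy": 0,"wz": 0}]'

```text
t: 2.22
eef_pos: [0.4666, 0.1609, 0.2335]
tool_rot: [0.003, 0.135, 0.991, -0.003]
contact_force: [-0.4, 0.4, 0.1]
gripper_width: 0.698
```

Request:
jog_arm --plan '[{"x": -0.17,"y": -0.88,"z": 0,"wx": 0,"wy": 0,"wz": 0},{"x": -0.17,"y": -0.88,"z": 0,"wx": 0,"wy": 0,"wz": 0},{"x": -0.17,"y": -0.88,"z": 0,"wx": 0,"wy": 0,"wz": 0},{"x": -0.17,"y": -0.88,"z": 0,"wx": 0,"wy": 0,"wz": 0},{"x": -0.17,"y": -0.88,"z": 0,"wx": 0,"wy": 0,"wz": 0},{"x": -0.17,"y": -0.88,"z": 0,"wx": 0,"wy": 0,"wz": 0},{"x": -0.17,"y": -0.88,"z": 0,"wx": 0,"wy": 0,"wz": 0}]'

```text
t: 2.8
eef_pos: [0.4524, -0.018, 0.2348]
tool_rot: [0.003, 0.136, 0.991, -0.002]
contact_force: [-0.1, 0.7, -0.8]
gripper_width: 0.702
```

```bash
cat >> h.py <<'E'
from scipy.spatial.transform import Rotation as Ro
def go(p,jaw=None):
    """fractions to reach TCP p with tool vertical, jaw axis at world angle jaw (deg from +x, mod 180; nearest)"""
    o=monitor.get_obs();q=o['tool_rot'];R=Ro.from_quat([q[1],q[2],q[3],q[0]])
    y=R.as_matrix()[:,1];cur=np.degrees(np.arctan2(y[1],y[0]))
    if jaw is None: jaw=cur
    jaw=cur+(jaw-cur+90)%180-90
    a=np.radians(jaw);Y=np.array([np.cos(a),np.sin(a),0]);Zz=np.array([0,0,-1.]);X=np.cross(Y,Zz)
    T=Ro.from_matrix(np.c_[X,Y,Zz]);s=R.inv().apply(np.array(p)-o['eef_pos'])/.2;r=(R.inv()*T).as_rotvec()/np.pi
    print('t',round(float(o['t']),2),'pos',np.round(o['eef_pos'],4),'jaw %.1f'%cur,'| shift',np.round(s,3),'turn',np.round(r,3),'rows',int(np.ceil(max(np.linalg.norm(s)*200/41,np.linalg.norm(r)*180/7.1))),'q7 %.2f'%o['q'][6],'F',np.round(o['contact_force'],1),'w %.2f'%o['gripper_width'])
def look(n,z,c='wrist',fn=None,refl=False):
    snap(c,fn)
    for d in finder.place_of(c,n): print(c,n,round(d['confidence'],2),np.round(d['location']),np.round(w(c,d['location'],z)[:2],4))
E
python3 - <<'E'
from h import *
look('filter_1',.031,fn='w1.png');look('adapter_1',.024);go([.453,.004,.045])
E
```

```text
wrist filter_1 0.97 [346. 207.] [0.4572 0.0041]
wrist filter_1 0.84 [216. 275.] [ 0.4885 -0.1313]
wrist adapter_1 0.92 [418. 159.] [0.4342 0.0755]
wrist adapter_1 0.77 [496. 203.] [0.4911 0.1361]
wrist adapter_1 0.76 [ 52. 244.] [ 0.4198 -0.2729]
wrist adapter_1 0.58 [410. 258.] [0.5234 0.0507]
wrist adapter_1 0.23 [ 76. 380.] [ 0.5666 -0.322 ]
t 3.0 pos [ 0.4525 -0.016   0.2345] jaw 74.6 | shift [0.029 0.101 0.947] turn [-0.001  0.002  0.   ] rows 5 q7 1.24 F [-0.1  0.2  0.8] w 0.70
```

View pics/w1.png

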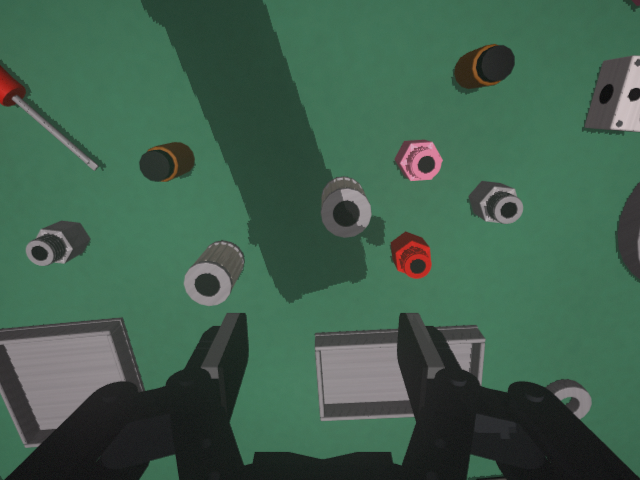

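The view shows filter 1 at (346,207), filter 2 at (210,275), and the steel adapters at (500,203) and (50,244). The pink (418,160) and red (412,257) adapters are clear of the jaw line.

Request:
jog_arm --plan '[{"x": 0.01,"y": 0.1,"z": 0.15,"wx": 0,"wy": 0,"wz": 0},{"x": 0.01,"y": 0.1,"z": 0.5,"wx": 0,"wy": 0,"wz": 0},{"x": 0.01,"y": 0.1,"z": 0.65,"wx": 0,"wy": 0,"wz": 0},{"x": 0.01,"y": 0.1,"z": 0.8,"wx": 0,"wy": 0,"wz": 0},{"x": 0.01,"y": 0.1,"z": 0.9,"wx": 0,"wy": 0,"wz": 0},{"x": 0.01,"y": 0.1,"z": 0.99,"wx": 0,"wy": 0,"wz": 0},{"x": 0.01,"y": 0.1,"z": 0.99,"wx": 0,"wy": 0,"wz": 0}]'

```text
t: 3.58
eef_pos: [0.4543, 0.0037, 0.0331]
tool_rot: [-0.001, 0.132, 0.991, -0.003]
contact_force: [0.3, -0.5, -0.0]
gripper_width: 0.702
```

```bash
python3 - <<'E'
from h import *
go([.456,.004,.027])
E
```

```text
t 3.58 pos [0.4543 0.0037 0.0331] jaw 74.8 | shift [-0.008  0.004  0.03 ] turn [-0.002 -0.    -0.   ] rows 1 q7 1.38 F [ 0.3 -0.5 -0. ] w 0.70
```

Request:
jog_arm --plan '[{"x": -0.01,"y": 0,"z": 0.03,"wx": 0,"wy": 0,"wz": 0},{"x": -0.01,"y": 0,"z": 0.03,"wx": 0,"wy": 0,"wz": 0},{"x": -0.01,"y": 0,"z": 0.03,"wx": 0,"wy": 0,"wz": 0},{"x": -0.01,"y": 0,"z": 0.03,"wx": 0,"wy": 0,"wz": 0},{"x": -0.01,"y": 0,"z": 0.03,"wx": 0,"wy": 0,"wz": 0},{"x": -0.01,"y": 0,"z": 0.03,"wx": 0,"wy": 0,"wz": 0},{"x": -0.01,"y": 0,"z": 0.03,"wx": 0,"wy": 0,"wz": 0}]' --hand -1

```text
t: 4.17
eef_pos: [0.4565, 0.0033, 0.0276]
tool_rot: [-0.0, 0.132, 0.991, -0.003]
contact_force: [0.4, -0.7, -1.3]
gripper_width: 0.486
```

Request:
jog_arm --plan '[{"x": 0,"y": 0,"z": -0.1,"wx": 0,"wy": 0,"wz": 0},{"x": 0,"y": 0,"z": -0.25,"wx": 0,"wy": 0,"wz": 0},{"x": 0,"y": 0,"z": -0.4,"wx": 0,"wy": 0,"wz": 0},{"x": 0,"y": 0,"z": -0.5,"wx": 0,"wy": 0,"wz": 0},{"x": 0,"y": 0,"z": -0.5,"wx": 0,"wy": 0,"wz": 0}]'

```text
t: 4.58
eef_pos: [0.4592, 0.0041, 0.1314]
tool_rot: [0.003, 0.133, 0.991, -0.002]
contact_force: [0.5, 0.5, -1.0]
gripper_width: 0.479
```

```bash
python3 - <<'E'
from h import *
snap('wrist','w2.png');look('square_tray_in',.005,'wrist');look('square_tray_in',.005,'top')
go([.574,-.343,.13],74.8)
E
```

```text
top square_tray_in 0.91 [500. 203.] [ 0.5731 -0.3459]
top square_tray_in 0.61 [149. 215.] [0.5677 0.3332]
top square_tray_in 0.39 [251. 314.] [0.374  0.1378]
t 4.83 pos [0.4556 0.0038 0.1265] jaw 74.8 | shift [-1.026 -1.518 -0.008] turn [-0.002 -0.    -0.   ] rows 9 q7 1.29 F [ 0.4 -0.7 -0.8] w 0.48
```

View pics/w2.png

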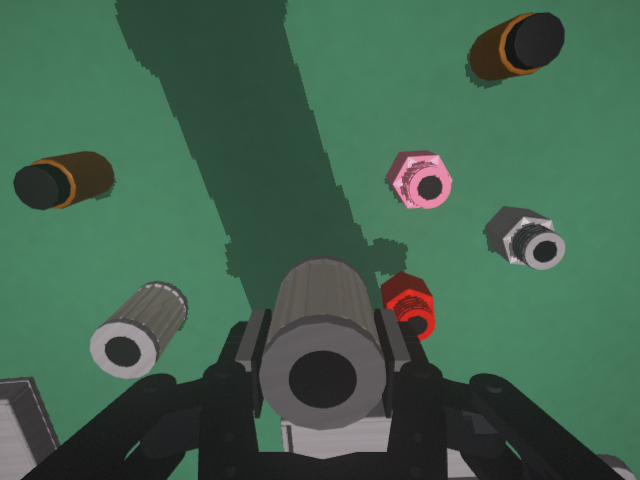

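Filter 1 is held upright, with its black spot at (323,378). I'm carrying it to the far half of the square tray.

Request:
jog_arm --plan '[{"x": -0.2,"y": -0.25,"z": 0,"wx": 0,"wy": 0,"wz": 0},{"x": -0.4,"y": -0.49,"z": 0,"wx": 0,"wy": 0,"wz": 0},{"x": -0.59,"y": -0.74,"z": 0,"wx": 0,"wy": 0,"wz": 0},{"x": -0.59,"y": -0.74,"z": 0,"wx": 0,"wy": 0,"wz": 0},{"x": -0.59,"y": -0.74,"z": 0,"wx": 0,"wy": 0,"wz": 0},{"x": -0.59,"y": -0.74,"z": 0,"wx": 0,"wy": 0,"wz": 0}]'

```text
t: 5.33
eef_pos: [0.5311, -0.1764, 0.1265]
tool_rot: [-0.001, 0.136, 0.991, -0.006]
contact_force: [0.3, -0.2, -1.4]
gripper_width: 0.48
```

Request:
jog_arm --plan '[{"x": -0.2,"y": -0.25,"z": 0,"wx": 0,"wy": 0,"wz": 0},{"x": -0.4,"y": -0.49,"z": 0,"wx": 0,"wy": 0,"wz": 0},{"x": -0.59,"y": -0.74,"z": 0,"wx": 0,"wy": 0,"wz": 0},{"x": -0.59,"y": -0.74,"z": 0,"wx": 0,"wy": 0,"wz": 0},{"x": -0.59,"y": -0.74,"z": 0,"wx": 0,"wy": 0,"wz": 0},{"x": -0.59,"y": -0.74,"z": 0,"wx": 0,"wy": 0,"wz": 0},{"x": -0.59,"y": -0.74,"z": 0,"wx": 0,"wy": 0,"wz": 0}]'

```text
t: 5.92
eef_pos: [0.6036, -0.3521, 0.1258]
tool_rot: [-0.003, 0.137, 0.991, -0.006]
contact_force: [0.1, 0.5, -1.6]
gripper_width: 0.483
```

```bash
python3 - <<'E'
from h import *
look('square_tray_in',.005)
go([.606,-.345,.033],74.8)
E
```

```text
wrist square_tray_in 0.9 [328. 196.] [ 0.5769 -0.3382]
t 6.02 pos [ 0.6042 -0.3489  0.1262] jaw 74.4 | shift [-0.005  0.026  0.466] turn [-0.003 -0.001 -0.002] rows 3 q7 1.94 F [-0.6  0.2 -1.4] w 0.48
```

Request:
jog_arm --plan '[{"x": -0.01,"y": 0.03,"z": 0.15,"wx": 0,"wy": 0,"wz": 0},{"x": -0.01,"y": 0.03,"z": 0.3,"wx": 0,"wy": 0,"wz": 0},{"x": -0.01,"y": 0.03,"z": 0.4,"wx": 0,"wy": 0,"wz": 0},{"x": -0.01,"y": 0.03,"z": 0.44,"wx": 0,"wy": 0,"wz": 0},{"x": -0.01,"y": 0.03,"z": 0.465,"wx": 0,"wy": 0,"wz": 0},{"x": -0.01,"y": 0.03,"z": 0.465,"wx": 0,"wy": 0,"wz": 0},{"x": -0.01,"y": 0.03,"z": 0.465,"wx": 0,"wy": 0,"wz": 0}]'

```text
t: 6.6
eef_pos: [0.6079, -0.3443, 0.0343]
tool_rot: [-0.002, 0.135, 0.991, -0.005]
contact_force: [0.4, 0.1, -1.0]
gripper_width: 0.48
```

Request:
jog_arm --plan '[{"x": 0,"y": 0,"z": 0.01,"wx": 0,"wy": 0,"wz": 0},{"x": 0,"y": 0,"z": 0.01,"wx": 0,"wy": 0,"wz": 0}]'

```text
t: 6.77
eef_pos: [0.6087, -0.3446, 0.0335]
tool_rot: [-0.001, 0.135, 0.991, -0.005]
contact_force: [-0.6, -0.6, -1.5]
gripper_width: 0.485
```

Request:
jog_arm --plan '[{"x": 0,"y": 0,"z": 0,"wx": 0,"wy": 0,"wz": 0},{"x": 0,"y": 0,"z": 0,"wx": 0,"wy": 0,"wz": 0},{"x": 0,"y": 0,"z": 0,"wx": 0,"wy": 0,"wz": 0},{"x": 0,"y": 0,"z": 0,"wx": 0,"wy": 0,"wz": 0},{"x": 0,"y": 0,"z": -0.1,"wx": 0,"wy": 0,"wz": 0},{"x": 0,"y": 0,"z": -0.3,"wx": 0,"wy": 0,"wz": 0},{"x": 0,"y": 0,"z": -0.5,"wx": 0,"wy": 0,"wz": 0},{"x": 0,"y": 0,"z": -0.7,"wx": 0,"wy": 0,"wz": 0},{"x": 0,"y": 0,"z": -0.7,"wx": 0,"wy": 0,"wz": 0}]' --hand 0.4

```text
t: 7.52
eef_pos: [0.6131, -0.3463, 0.183]
tool_rot: [0.006, 0.136, 0.991, -0.007]
contact_force: [1.0, -2.0, 1.8]
gripper_width: 0.701
```

```bash
python3 - <<'E'
from h import *
look('filter_1',.036);look('filter_1',.036,'top')
go([.483,-.133,.17],80)
E
```

```text
wrist filter_1 0.57 [326. 216.] [ 0.6017 -0.3405]
top filter_1 0.7 [503. 183.] [ 0.6046 -0.3421]
top filter_1 0.69 [394. 252.] [ 0.4794 -0.1283]
top filter_1 0.54 [398. 309.] [ 0.3754 -0.1304]
t 7.72 pos [ 0.6085 -0.3426  0.1724] jaw 74.5 | shift [0.885 0.842 0.005] turn [-0.003 -0.001 -0.031] rows 6 q7 1.92 F [-0.1 -0.6  0.5] w 0.70
```

Request:
jog_arm --plan '[{"x": 0.3,"y": 0.28,"z": 0,"wx": 0,"wy": 0,"wz": 0},{"x": 0.6,"y": 0.56,"z": 0,"wx": 0,"wy": 0,"wz": 0},{"x": 0.88,"y": 0.84,"z": 0,"wx": 0,"wy": 0,"wz": 0},{"x": 0.88,"y": 0.84,"z": 0,"wx": 0,"wy": 0,"wz": 0},{"x": 0.88,"y": 0.84,"z": 0,"wx": 0,"wy": 0,"wz": 0},{"x": 0.88,"y": 0.84,"z": 0,"wx": 0,"wy": 0,"wz": 0},{"x": 0.88,"y": 0.84,"z": 0,"wx": 0,"wy": 0,"wz": 0},{"x": 0.88,"y": 0.84,"z": 0,"wx": 0,"wy": 0,"wz": 0}]'

```text
t: 8.38
eef_pos: [0.4821, -0.1313, 0.1697]
tool_rot: [-0.003, 0.133, 0.991, -0.004]
contact_force: [0.2, -0.9, 0.3]
gripper_width: 0.697
```

```bash
python3 - <<'E'
from h import *
look('filter_1',.031)
go([.482,-.132,.027])
E
```

```text
t 8.48 pos [ 0.4837 -0.134   0.1704] jaw 74.5 | shift [0.009 0.015 0.717] turn [-0.003 -0.001 -0.   ] rows 4 q7 1.58 F [ 0.9 -0.4  0. ] w 0.70
```

Request:
jog_arm --plan '[{"x": 0,"y": 0.01,"z": 0.2,"wx": 0,"wy": 0,"wz": 0},{"x": 0,"y": 0.01,"z": 0.38,"wx": 0,"wy": 0,"wz": 0},{"x": 0,"y": 0.01,"z": 0.54,"wx": 0,"wy": 0,"wz": 0},{"x": 0,"y": 0.01,"z": 0.65,"wx": 0,"wy": 0,"wz": 0},{"x": 0,"y": 0.01,"z": 0.715,"wx": 0,"wy": 0,"wz": 0},{"x": 0,"y": 0.01,"z": 0.715,"wx": 0,"wy": 0,"wz": 0}]'

```text
t: 8.98
eef_pos: [0.4815, -0.1347, 0.0241]
tool_rot: [-0.005, 0.136, 0.991, -0.006]
contact_force: [-0.6, 1.1, 0.1]
gripper_width: 0.7
```

Request:
jog_arm --plan '[{"x": 0,"y": 0,"z": 0,"wx": 0,"wy": 0,"wz": 0},{"x": 0,"y": 0,"z": 0,"wx": 0,"wy": 0,"wz": 0},{"x": 0,"y": 0,"z": 0,"wx": 0,"wy": 0,"wz": 0},{"x": 0,"y": 0,"z": 0,"wx": 0,"wy": 0,"wz": 0},{"x": 0,"y": 0,"z": 0,"wx": 0,"wy": 0,"wz": 0},{"x": 0,"y": 0,"z": 0,"wx": 0,"wy": 0,"wz": 0},{"x": 0,"y": 0,"z": 0,"wx": 0,"wy": 0,"wz": 0}]' --hand -1

```text
t: 9.57
eef_pos: [0.4817, -0.1346, 0.0245]
tool_rot: [-0.005, 0.136, 0.991, -0.006]
contact_force: [-0.2, 1.1, -1.4]
gripper_width: 0.482
```

Request:
jog_arm --plan '[{"x": 0,"y": 0,"z": -0.1,"wx": 0,"wy": 0,"wz": 0},{"x": 0,"y": 0,"z": -0.25,"wx": 0,"wy": 0,"wz": 0},{"x": 0,"y": 0,"z": -0.4,"wx": 0,"wy": 0,"wz": 0},{"x": 0,"y": 0,"z": -0.5,"wx": 0,"wy": 0,"wz": 0},{"x": 0,"y": 0,"z": -0.5,"wx": 0,"wy": 0,"wz": 0}]'

```text
t: 9.98
eef_pos: [0.4855, -0.1342, 0.1284]
tool_rot: [-0.001, 0.136, 0.991, -0.005]
contact_force: [-0.4, 0.3, -1.1]
gripper_width: 0.483
```

```bash
python3 - <<'E'
from h import *
go([.543,-.343,.128])
E
```

```text
t 9.98 pos [ 0.4855 -0.1342  0.1284] jaw 74.3 | shift [-0.559 -0.927  0.012] turn [-0.003 -0.    -0.   ] rows 6 q7 1.62 F [-0.4  0.3 -1.1] w 0.48
```

Request:
jog_arm --plan '[{"x": -0.15,"y": -0.25,"z": 0,"wx": 0,"wy": 0,"wz": 0},{"x": -0.3,"y": -0.5,"z": 0,"wx": 0,"wy": 0,"wz": 0},{"x": -0.43,"y": -0.71,"z": 0,"wx": 0,"wy": 0,"wz": 0},{"x": -0.55,"y": -0.92,"z": 0,"wx": 0,"wy": 0,"wz": 0},{"x": -0.55,"y": -0.92,"z": 0,"wx": 0,"wy": 0,"wz": 0},{"x": -0.55,"y": -0.92,"z": 0,"wx": 0,"wy": 0,"wz": 0},{"x": -0.55,"y": -0.92,"z": 0,"wx": 0,"wy": 0,"wz": 0},{"x": -0.55,"y": -0.92,"z": 0,"wx": 0,"wy": 0,"wz": 0}]'

```text
t: 10.65
eef_pos: [0.5409, -0.3409, 0.1291]
tool_rot: [-0.002, 0.137, 0.991, -0.005]
contact_force: [0.2, 1.7, -0.4]
gripper_width: 0.48
```

```bash
python3 - <<'E'
from h import *
go([.543,-.343,.031])
E
```

```text
t 10.65 pos [ 0.5409 -0.3409  0.1291] jaw 74.3 | shift [-0.014 -0.002  0.49 ] turn [-0.003 -0.001 -0.   ] rows 3 q7 1.98 F [ 0.2  1.7 -0.4] w 0.48
```

Request:
jog_arm --plan '[{"x": -0.01,"y": 0,"z": 0.15,"wx": 0,"wy": 0,"wz": 0},{"x": -0.01,"y": 0,"z": 0.3,"wx": 0,"wy": 0,"wz": 0},{"x": -0.01,"y": 0,"z": 0.41,"wx": 0,"wy": 0,"wz": 0},{"x": -0.01,"y": 0,"z": 0.46,"wx": 0,"wy": 0,"wz": 0},{"x": -0.01,"y": 0,"z": 0.485,"wx": 0,"wy": 0,"wz": 0},{"x": -0.01,"y": 0,"z": 0.485,"wx": 0,"wy": 0,"wz": 0},{"x": -0.01,"y": 0,"z": 0.485,"wx": 0,"wy": 0,"wz": 0}]'

```text
t: 11.23
eef_pos: [0.543, -0.3421, 0.0331]
tool_rot: [-0.001, 0.137, 0.991, -0.005]
contact_force: [-1.1, -0.1, -1.5]
gripper_width: 0.479
```

Request:
jog_arm --plan '[{"x": 0,"y": 0,"z": 0.015,"wx": 0,"wy": 0,"wz": 0},{"x": 0,"y": 0,"z": 0.015,"wx": 0,"wy": 0,"wz": 0}]'

```text
t: 11.4
eef_pos: [0.5439, -0.3424, 0.0312]
tool_rot: [-0.0, 0.136, 0.991, -0.005]
contact_force: [-0.9, 0.6, -1.5]
gripper_width: 0.482
```

Request:
jog_arm --plan '[{"x": 0,"y": 0,"z": 0,"wx": 0,"wy": 0,"wz": 0},{"x": 0,"y": 0,"z": 0,"wx": 0,"wy": 0,"wz": 0},{"x": 0,"y": 0,"z": 0,"wx": 0,"wy": 0,"wz": 0},{"x": 0,"y": 0,"z": 0,"wx": 0,"wy": 0,"wz": 0},{"x": 0,"y": 0,"z": -0.1,"wx": 0,"wy": 0,"wz": 0},{"x": 0,"y": 0,"z": -0.3,"wx": 0,"wy": 0,"wz": 0},{"x": 0,"y": 0,"z": -0.5,"wx": 0,"wy": 0,"wz": 0},{"x": 0,"y": 0,"z": -0.7,"wx": 0,"wy": 0,"wz": 0},{"x": 0,"y": 0,"z": -0.7,"wx": 0,"wy": 0,"wz": 0}]' --hand 0.4

```text
t: 12.15
eef_pos: [0.548, -0.3441, 0.1799]
tool_rot: [0.006, 0.137, 0.991, -0.007]
contact_force: [0.8, -1.1, 0.8]
gripper_width: 0.7
```

```bash
python3 - <<'E'
from h import *
look('filter_1',.036,fn='w3.png');look('filter_1',.036,'top');look('adapter_1',.024)
go([.423,-.27,.17])
E
```

```text
wrist filter_1 0.95 [344. 295.] [ 0.6012 -0.341 ]
wrist filter_1 0.66 [326. 223.] [ 0.5413 -0.3395]
top filter_1 0.73 [505. 211.] [ 0.5509 -0.3396]
top filter_1 0.69 [504. 180.] [ 0.6104 -0.3443]
t 12.45 pos [ 0.5433 -0.3403  0.1695] jaw 74.3 | shift [ 0.674  0.176 -0.003] turn [-0.003 -0.001 -0.   ] rows 4 q7 1.96 F [-0.7  0.4 -0.5] w 0.70
```

View pics/w3.png

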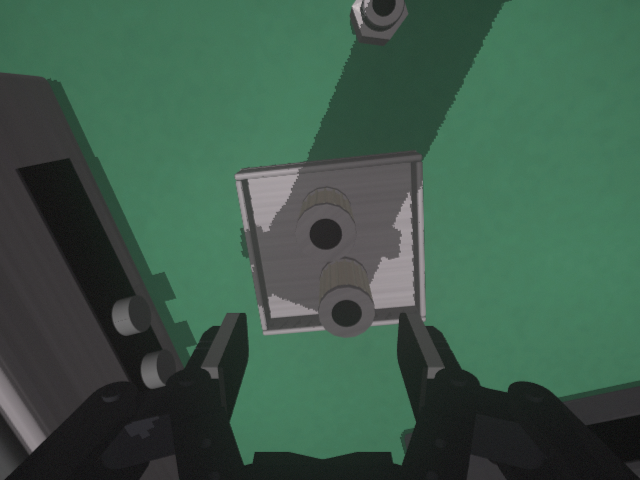

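Both filters stand in the square tray, at (326,225) and (346,300), clear of the walls. Next is the steel adapter at (378,10).

Request:
jog_arm --plan '[{"x": 0.2,"y": 0.05,"z": 0,"wx": 0,"wy": 0,"wz": 0},{"x": 0.4,"y": 0.1,"z": 0,"wx": 0,"wy": 0,"wz": 0},{"x": 0.6,"y": 0.17,"z": 0,"wx": 0,"wy": 0,"wz": 0},{"x": 0.6,"y": 0.17,"z": 0,"wx": 0,"wy": 0,"wz": 0},{"x": 0.6,"y": 0.17,"z": 0,"wx": 0,"wy": 0,"wz": 0},{"x": 0.6,"y": 0.17,"z": 0,"wx": 0,"wy": 0,"wz": 0}]'

```text
t: 12.95
eef_pos: [0.4374, -0.2751, 0.1691]
tool_rot: [-0.002, 0.136, 0.991, -0.005]
contact_force: [0.2, -0.1, 0.9]
gripper_width: 0.702
```

```bash
python3 - <<'E'
from h import *
look('adapter_1',.024,fn='w4.png')
go([.423,-.27,.03])
E
```

```text
wrist adapter_1 0.95 [321. 203.] [ 0.4202 -0.2729]
wrist adapter_1 0.36 [300. 432.] [ 0.6202 -0.3496]
t 13.05 pos [ 0.4384 -0.2758  0.1694] jaw 74.3 | shift [0.081 0.015 0.697] turn [-0.003 -0.    -0.   ] rows 4 q7 1.90 F [ 0.1 -0.1 -0.2] w 0.70
```

View pics/w4.png

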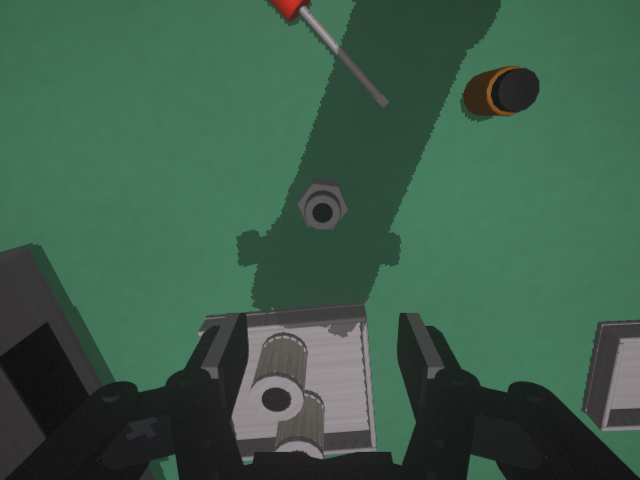

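```bash
python3 - <<'E'
import cv2
t=cv2.imread('pics/w4.png')[165:245,280:365];cv2.imwrite('pics/w4c.png',cv2.resize(t,None,fx=7,fy=7,interpolation=cv2.INTER_CUBIC))
E
```

```text
(no output)
```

View pics/w4c.png

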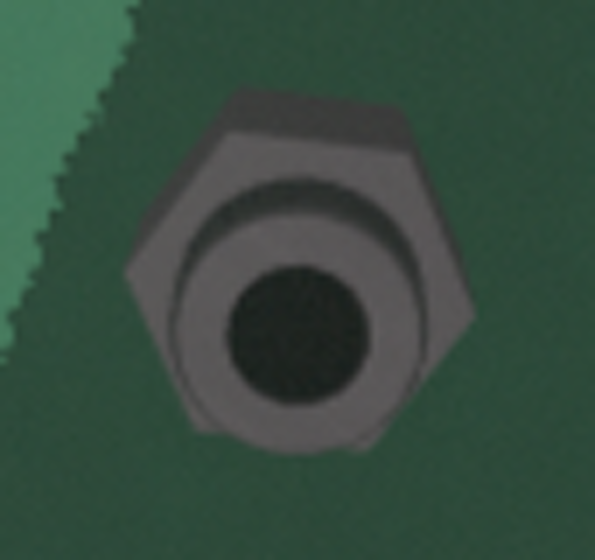

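This is a grey steel hexagon, so it is a real adapter. Its corners are at left (298,203), TL (313,184), TR (339,187) and right (348,210). The jaw must turn onto a pair of flats.

```bash
python3 - <<'E'
from h import *
P=np.array([w('wrist',(280+u/7,165+v/7),.03)[:2] for u,v in [(125,270),(230,130),(410,153),(475,318),(365,450),(197,430)]])
print(P.mean(0),np.linalg.norm(P-P.mean(0),axis=1))
d=np.roll(P,-1,0)-P;a=(np.degrees(np.arctan2(d[:,1],d[:,0]))+90)%60;print(a)
m=a.mean()
for k in (0,60,120): go([.421,-.272,.1],m+k)
E
```

```text
[ 0.42185185 -0.2721231 ] [0.01838116 0.01851527 0.01852272 0.01841466 0.01827201 0.01837946]
[37.26425386 37.12459145 36.40287522 36.00202956 37.43327739 37.23381319]
t 13.05 pos [ 0.4384 -0.2758  0.1694] jaw 74.3 | shift [ 0.089 -0.001  0.347] turn [-0.003  0.001  0.208] rows 6 q7 1.90 F [ 0.1 -0.1 -0.2] w 0.70
t 13.05 pos [ 0.4384 -0.2758  0.1694] jaw 74.3 | shift [ 0.089 -0.001  0.347] turn [-0.003 -0.001 -0.125] rows 4 q7 1.90 F [ 0.1 -0.1 -0.2] w 0.70
t 13.05 pos [ 0.4384 -0.2758  0.1694] jaw 74.3 | shift [ 0.089 -0.001  0.347] turn [-0.003 -0.003 -0.459] rows 12 q7 1.90 F [ 0.1 -0.1 -0.2] w 0.70
```

Request:
jog_arm --plan '[{"x": 0.085,"y": 0,"z": 0.1,"wx": 0,"wy": 0,"wz": -0.04},{"x": 0.085,"y": 0,"z": 0.2,"wx": 0,"wy": 0,"wz": -0.08},{"x": 0.085,"y": 0,"z": 0.3,"wx": 0,"wy": 0,"wz": -0.125},{"x": 0.085,"y": 0,"z": 0.35,"wx": 0,"wy": 0,"wz": -0.125},{"x": 0.085,"y": 0,"z": 0.35,"wx": 0,"wy": 0,"wz": -0.125},{"x": 0.085,"y": 0,"z": 0.35,"wx": 0,"wy": 0,"wz": -0.125}]'

```text
t: 13.55
eef_pos: [0.4222, -0.2726, 0.0993]
tool_rot: [-0.002, -0.058, 0.998, -0.005]
contact_force: [-0.2, -1.1, -0.3]
gripper_width: 0.695
```

```bash
python3 - <<'E'
from h import *
go([.422,-.272,.007],96.9)
E
```

```text
t 13.55 pos [ 0.4222 -0.2726  0.0993] jaw 96.6 | shift [-0.002  0.007  0.461] turn [-0.003 -0.002 -0.002] rows 3 q7 2.30 F [-0.2 -1.1 -0.3] w 0.69
```

Request:
jog_arm --plan '[{"x": 0,"y": 0,"z": 0.15,"wx": 0,"wy": 0,"wz": 0},{"x": 0,"y": 0,"z": 0.28,"wx": 0,"wy": 0,"wz": 0},{"x": 0,"y": 0,"z": 0.38,"wx": 0,"wy": 0,"wz": 0},{"x": 0,"y": 0,"z": 0.44,"wx": 0,"wy": 0,"wz": 0},{"x": 0,"y": 0,"z": 0.45,"wx": 0,"wy": 0,"wz": 0},{"x": 0,"y": 0,"z": 0.45,"wx": 0,"wy": 0,"wz": 0}]'

```text
t: 14.05
eef_pos: [0.4225, -0.274, 0.0097]
tool_rot: [-0.002, -0.057, 0.998, -0.005]
contact_force: [-0.5, -0.3, 0.4]
gripper_width: 0.695
```

Request:
jog_arm --plan '[{"x": 0,"y": 0,"z": 0,"wx": 0,"wy": 0,"wz": 0},{"x": 0,"y": 0,"z": 0,"wx": 0,"wy": 0,"wz": 0},{"x": 0,"y": 0,"z": 0,"wx": 0,"wy": 0,"wz": 0},{"x": 0,"y": 0,"z": 0,"wx": 0,"wy": 0,"wz": 0},{"x": 0,"y": 0,"z": 0,"wx": 0,"wy": 0,"wz": 0},{"x": 0,"y": 0,"z": 0,"wx": 0,"wy": 0,"wz": 0},{"x": 0,"y": 0,"z": 0,"wx": 0,"wy": 0,"wz": 0},{"x": 0,"y": 0,"z": 0,"wx": 0,"wy": 0,"wz": 0}]' --hand -1 --grip_force 60

```text
t: 14.72
eef_pos: [0.4238, -0.2743, 0.0112]
tool_rot: [-0.001, -0.057, 0.998, -0.006]
contact_force: [0.1, 1.2, 7.0]
gripper_width: 0.358
```

Request:
jog_arm --plan '[{"x": 0,"y": 0,"z": -0.1,"wx": 0,"wy": 0,"wz": 0},{"x": 0,"y": 0,"z": -0.25,"wx": 0,"wy": 0,"wz": 0},{"x": 0,"y": 0,"z": -0.45,"wx": 0,"wy": 0,"wz": 0},{"x": 0,"y": 0,"z": -0.65,"wx": 0,"wy": 0,"wz": 0},{"x": 0,"y": 0,"z": -0.65,"wx": 0,"wy": 0,"wz": 0},{"x": 0,"y": 0,"z": -0.65,"wx": 0,"wy": 0,"wz": 0}]'

```text
t: 15.22
eef_pos: [0.4257, -0.2735, 0.144]
tool_rot: [0.002, -0.057, 0.998, -0.007]
contact_force: [-0.6, 0.4, -1.9]
gripper_width: 0.354
```

```bash
python3 - <<'E'
from h import *
snap('wrist','w5.png')
go([.5,-.07,.135],90)
E
```

```text
t 15.27 pos [ 0.4244 -0.2727  0.1421] jaw 96.5 | shift [-0.491  0.965  0.024] turn [-0.004  0.     0.036] rows 6 q7 2.28 F [-0.6  0.6 -2.8] w 0.36
```

View pics/w5.png

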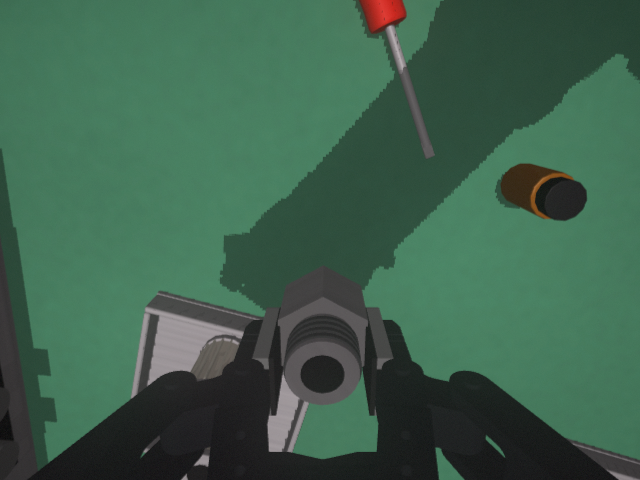

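The adapter is held upright, with its stub at (322,375). I'm carrying it to the round dish.

Request:
jog_arm --plan '[{"x": -0.08,"y": 0.19,"z": 0,"wx": 0,"wy": 0,"wz": 0},{"x": -0.16,"y": 0.38,"z": 0,"wx": 0,"wy": 0,"wz": 0},{"x": -0.24,"y": 0.57,"z": 0,"wx": 0,"wy": 0,"wz": 0},{"x": -0.32,"y": 0.77,"z": 0,"wx": 0,"wy": 0,"wz": 0},{"x": -0.4,"y": 0.96,"z": 0,"wx": 0,"wy": 0,"wz": 0},{"x": -0.4,"y": 0.96,"z": 0,"wx": 0,"wy": 0,"wz": 0}]'

```text
t: 15.77
eef_pos: [0.4832, -0.0636, 0.1381]
tool_rot: [-0.001, -0.063, 0.998, -0.004]
contact_force: [0.3, 1.4, -0.9]
gripper_width: 0.357
```

Request:
jog_arm --plan '[{"x": -0.08,"y": 0.19,"z": 0,"wx": 0,"wy": 0,"wz": 0},{"x": -0.16,"y": 0.38,"z": 0,"wx": 0,"wy": 0,"wz": 0},{"x": -0.24,"y": 0.57,"z": 0,"wx": 0,"wy": 0,"wz": 0},{"x": -0.32,"y": 0.77,"z": 0,"wx": 0,"wy": 0,"wz": 0},{"x": -0.4,"y": 0.96,"z": 0,"wx": 0,"wy": 0,"wz": 0},{"x": -0.4,"y": 0.96,"z": 0,"wx": 0,"wy": 0,"wz": 0}]'

```text
t: 16.27
eef_pos: [0.5385, 0.1454, 0.1346]
tool_rot: [-0.001, -0.067, 0.998, -0.002]
contact_force: [0.5, 0.2, -0.5]
gripper_width: 0.359
```

Request:
jog_arm --plan '[{"x": -0.08,"y": 0.19,"z": 0,"wx": 0,"wy": 0,"wz": 0},{"x": -0.16,"y": 0.38,"z": 0,"wx": 0,"wy": 0,"wz": 0},{"x": -0.24,"y": 0.57,"z": 0,"wx": 0,"wy": 0,"wz": 0},{"x": -0.32,"y": 0.77,"z": 0,"wx": 0,"wy": 0,"wz": 0},{"x": -0.4,"y": 0.96,"z": 0,"wx": 0,"wy": 0,"wz": 0},{"x": -0.4,"y": 0.96,"z": 0,"wx": 0,"wy": 0,"wz": 0},{"x": -0.4,"y": 0.96,"z": 0,"wx": 0,"wy": 0,"wz": 0}]'

```text
t: 16.85
eef_pos: [0.5902, 0.3509, 0.1306]
tool_rot: [-0.003, -0.07, 0.998, -0.002]
contact_force: [0.5, -0.5, -1.7]
gripper_width: 0.36
```

```bash
python3 - <<'E'
from h import *
look('round_dish_in',.005,'wrist',fn='w6.png');look('round_dish_in',.005,'top')
go([.603,.330,.07],96.9)
E
```

```text
wrist round_dish_in 0.96 [298. 202.] [0.5695 0.3243]
top round_dish_in 0.83 [154. 212.] [0.5718 0.3232]
top round_dish_in 0.37 [498. 205.] [ 0.5696 -0.3421]
t 17.05 pos [0.5919 0.3436 0.1322] jaw 97.6 | shift [-0.048 -0.073  0.311] turn [-0.002 -0.002  0.004] rows 2 q7 1.18 F [-0.4 -0.2 -1.8] w 0.36
```

View pics/w6.png

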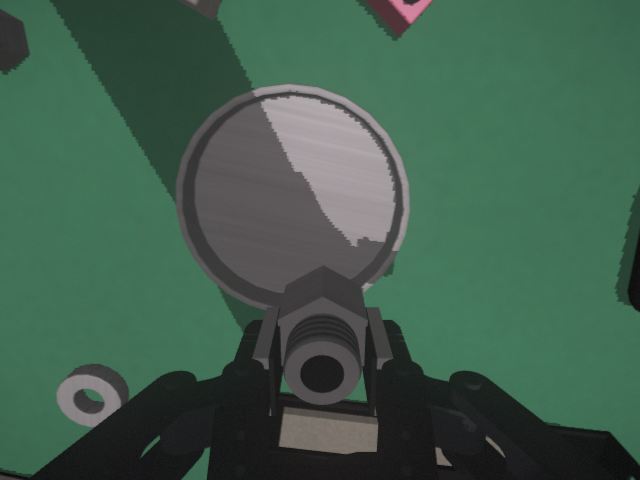

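The dish is centred at (294,195). I'm lowering the adapter into its far half.

Request:
jog_arm --plan '[{"x": -0.04,"y": -0.1,"z": 0.05,"wx": 0,"wy": 0,"wz": 0},{"x": -0.04,"y": -0.1,"z": 0.2,"wx": 0,"wy": 0,"wz": 0},{"x": -0.04,"y": -0.1,"z": 0.35,"wx": 0,"wy": 0,"wz": 0},{"x": -0.04,"y": -0.1,"z": 0.45,"wx": 0,"wy": 0,"wz": 0},{"x": -0.04,"y": -0.1,"z": 0.53,"wx": 0,"wy": 0,"wz": 0},{"x": -0.04,"y": -0.1,"z": 0.56,"wx": 0,"wy": 0,"wz": 0},{"x": -0.04,"y": -0.1,"z": 0.56,"wx": 0,"wy": 0,"wz": 0},{"x": -0.04,"y": -0.1,"z": 0.56,"wx": 0,"wy": 0,"wz": 0}]'

```text
t: 17.72
eef_pos: [0.6026, 0.3231, 0.021]
tool_rot: [-0.002, -0.065, 0.998, -0.004]
contact_force: [0.0, -0.4, -1.3]
gripper_width: 0.359
```

Request:
jog_arm --plan '[{"x": 0,"y": 0,"z": 0.02,"wx": 0,"wy": 0,"wz": 0},{"x": 0,"y": 0,"z": 0.02,"wx": 0,"wy": 0,"wz": 0},{"x": 0,"y": 0,"z": 0.02,"wx": 0,"wy": 0,"wz": 0}]'

```text
t: 17.97
eef_pos: [0.6031, 0.3231, 0.0179]
tool_rot: [-0.001, -0.065, 0.998, -0.003]
contact_force: [-0.8, -0.3, -2.2]
gripper_width: 0.359
```

Request:
jog_arm --plan '[{"x": 0,"y": 0,"z": 0.015,"wx": 0,"wy": 0,"wz": 0},{"x": 0,"y": 0,"z": 0.015,"wx": 0,"wy": 0,"wz": 0},{"x": 0,"y": 0,"z": 0.015,"wx": 0,"wy": 0,"wz": 0}]'

```text
t: 18.22
eef_pos: [0.6036, 0.3235, 0.0164]
tool_rot: [-0.001, -0.065, 0.998, -0.003]
contact_force: [-2.5, -1.1, 5.0]
gripper_width: 0.36
```

The floor contact shows as +5 N, so I'm releasing.

Request:
jog_arm --plan '[{"x": 0,"y": 0,"z": 0,"wx": 0,"wy": 0,"wz": 0},{"x": 0,"y": 0,"z": 0,"wx": 0,"wy": 0,"wz": 0},{"x": 0,"y": 0,"z": 0,"wx": 0,"wy": 0,"wz": 0},{"x": 0,"y": 0,"z": -0.05,"wx": 0,"wy": 0,"wz": 0},{"x": 0,"y": 0,"z": -0.2,"wx": 0,"wy": 0,"wz": 0},{"x": 0,"y": 0,"z": -0.4,"wx": 0,"wy": 0,"wz": 0},{"x": 0,"y": 0,"z": -0.6,"wx": 0,"wy": 0,"wz": 0},{"x": 0,"y": 0,"z": -0.8,"wx": 0,"wy": 0,"wz": 0},{"x": 0,"y": 0,"z": -0.8,"wx": 0,"wy": 0,"wz": 0}]' --hand 0.06

```text
t: 18.97
eef_pos: [0.6086, 0.3266, 0.1867]
tool_rot: [0.006, -0.065, 0.998, 0.001]
contact_force: [1.1, 0.3, 1.1]
gripper_width: 0.532
```

```bash
python3 - <<'E'
from h import *
look('adapter_1',.029);look('adapter_1',.029,'top')
go([.505,.138,.175],96.9)
E
```

```text
wrist adapter_1 0.92 [69. 16.] [0.4864 0.142 ]
wrist adapter_1 0.8 [317. 208.] [0.5927 0.319 ]
top adapter_1 0.88 [151. 192.] [0.605  0.3233]
top adapter_1 0.71 [282. 272.] [0.4479 0.0775]
top adapter_1 0.67 [298. 232.] [0.5226 0.0467]
t 19.17 pos [0.6031 0.3242 0.1757] jaw 97.5 | shift [ 0.607 -0.859  0.011] turn [-0.002 -0.001  0.003] rows 6 q7 1.21 F [ 0.2  0.1 -1.1] w 0.53
```

Adapter placed at about (0.60, 0.323). Next is the second steel adapter.

Request:
jog_arm --plan '[{"x": 0.15,"y": -0.2,"z": 0,"wx": 0,"wy": 0,"wz": 0},{"x": 0.3,"y": -0.4,"z": 0,"wx": 0,"wy": 0,"wz": 0},{"x": 0.45,"y": -0.63,"z": 0,"wx": 0,"wy": 0,"wz": 0},{"x": 0.6,"y": -0.85,"z": 0,"wx": 0,"wy": 0,"wz": 0},{"x": 0.6,"y": -0.85,"z": 0,"wx": 0,"wy": 0,"wz": 0},{"x": 0.6,"y": -0.85,"z": 0,"wx": 0,"wy": 0,"wz": 0},{"x": 0.6,"y": -0.85,"z": 0,"wx": 0,"wy": 0,"wz": 0}]' --hand 0.2

```text
t: 19.75
eef_pos: [0.5043, 0.137, 0.1759]
tool_rot: [-0.003, -0.063, 0.998, -0.004]
contact_force: [-0.3, 0.7, -0.3]
gripper_width: 0.6
```

```bash
python3 - <<'E'
from h import *
look('adapter_1',.024,fn='w7.png')
go([.488,.139,.1],96.9)
p=proj('wrist',np.array([.488,.139,.03]));print(p)
x,y=int(p[0]),int(p[1]);print(x-50,y-50)
t=cv2.imread('pics/w7.png')[y-50:y+50,x-50:x+50];cv2.imwrite('pics/w7c.png',cv2.resize(t,None,fx=6,fy=6,interpolation=cv2.INTER_CUBIC))
E
```

```text
wrist adapter_1 0.98 [209. 235.] [0.5255 0.0532]
wrist adapter_1 0.96 [527. 359.] [0.6022 0.3316]
wrist adapter_1 0.96 [248. 125.] [0.4396 0.077 ]
wrist adapter_1 0.81 [324. 207.] [0.4914 0.1393]
t 19.85 pos [0.506  0.1407 0.1764] jaw 97.5 | shift [0.089 0.006 0.382] turn [-0.002 -0.001  0.003] rows 2 q7 1.39 F [ 0.2 -0.4  0.6] w 0.60
[np.float64(324.5653955753003), np.float64(203.97139829237253)]
274 153
```

View pics/w7c.png

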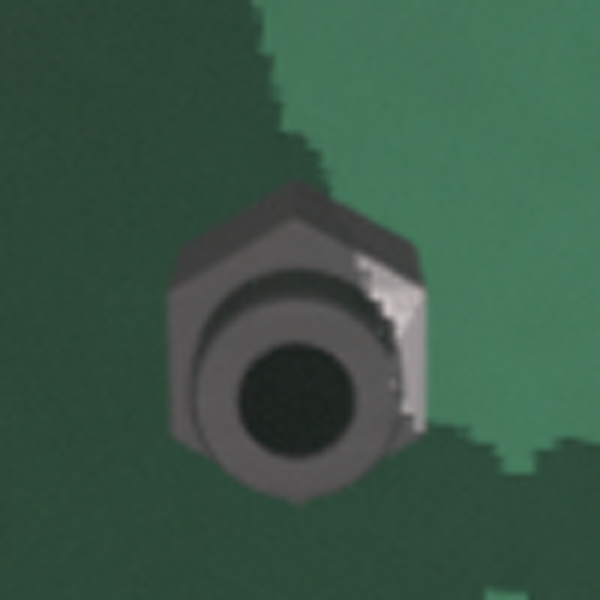

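This is the grey steel adapter, at about (324,213). Its flats already face the jaws.

```bash
python3 - <<'E'
from h import *
f=lambda u,v:w('wrist',(274+u/6,153+v/6),.03)[:2]
c=f(298,361.5);print(c)
d=f(172,433)-f(170,293);print(np.degrees(np.arctan2(d[1],d[0]))+90)
go([*c,.009],97.5)
E
```

```text
[0.49512237 0.13927031]
97.3838114351031
t 19.85 pos [0.506  0.1407 0.1764] jaw 97.5 | shift [0.051 0.005 0.837] turn [-0.002 -0.001  0.   ] rows 5 q7 1.39 F [ 0.2 -0.4  0.6] w 0.60
```

Request:
jog_arm --plan '[{"x": 0.06,"y": 0,"z": 0.15,"wx": 0,"wy": 0,"wz": 0},{"x": 0.06,"y": 0,"z": 0.3,"wx": 0,"wy": 0,"wz": 0},{"x": 0.06,"y": 0,"z": 0.45,"wx": 0,"wy": 0,"wz": 0},{"x": 0.06,"y": 0,"z": 0.6,"wx": 0,"wy": 0,"wz": 0},{"x": 0.06,"y": 0,"z": 0.72,"wx": 0,"wy": 0,"wz": 0},{"x": 0.06,"y": 0,"z": 0.8,"wx": 0,"wy": 0,"wz": 0},{"x": 0.06,"y": 0,"z": 0.82,"wx": 0,"wy": 0,"wz": 0},{"x": 0.06,"y": 0,"z": 0.82,"wx": 0,"wy": 0,"wz": 0}]'

```text
t: 20.52
eef_pos: [0.4928, 0.139, 0.0108]
tool_rot: [-0.004, -0.066, 0.998, -0.004]
contact_force: [-0.4, 1.0, 0.1]
gripper_width: 0.6
```

Request:
jog_arm --plan '[{"x": 0,"y": 0,"z": 0,"wx": 0,"wy": 0,"wz": 0},{"x": 0,"y": 0,"z": 0,"wx": 0,"wy": 0,"wz": 0},{"x": 0,"y": 0,"z": 0,"wx": 0,"wy": 0,"wz": 0},{"x": 0,"y": 0,"z": 0,"wx": 0,"wy": 0,"wz": 0},{"x": 0,"y": 0,"z": 0,"wx": 0,"wy": 0,"wz": 0},{"x": 0,"y": 0,"z": 0,"wx": 0,"wy": 0,"wz": 0},{"x": 0,"y": 0,"z": 0,"wx": 0,"wy": 0,"wz": 0}]' --hand -1

```text
t: 21.1
eef_pos: [0.4934, 0.1395, 0.0116]
tool_rot: [-0.003, -0.067, 0.998, -0.003]
contact_force: [-1.7, 0.3, 6.0]
gripper_width: 0.357
```

Request:
jog_arm --plan '[{"x": 0,"y": 0,"z": -0.1,"wx": 0,"wy": 0,"wz": 0},{"x": 0,"y": 0,"z": -0.25,"wx": 0,"wy": 0,"wz": 0},{"x": 0,"y": 0,"z": -0.45,"wx": 0,"wy": 0,"wz": 0},{"x": 0,"y": 0,"z": -0.65,"wx": 0,"wy": 0,"wz": 0},{"x": 0,"y": 0,"z": -0.65,"wx": 0,"wy": 0,"wz": 0},{"x": 0,"y": 0,"z": -0.65,"wx": 0,"wy": 0,"wz": 0}]'

```text
t: 21.6
eef_pos: [0.4954, 0.1409, 0.1436]
tool_rot: [-0.001, -0.066, 0.998, -0.002]
contact_force: [-0.4, -0.7, -3.1]
gripper_width: 0.357
```

```bash
python3 - <<'E'
from h import *
go([.537,.325,.14],97.5)
E
```

```text
t 21.6 pos [0.4954 0.1409 0.1436] jaw 97.6 | shift [-0.328  0.885  0.014] turn [-0.001 -0.     0.001] rows 5 q7 1.40 F [-0.4 -0.7 -3.1] w 0.36
```

Request:
jog_arm --plan '[{"x": -0.07,"y": 0.19,"z": 0,"wx": 0,"wy": 0,"wz": 0},{"x": -0.14,"y": 0.38,"z": 0,"wx": 0,"wy": 0,"wz": 0},{"x": -0.21,"y": 0.57,"z": 0,"wx": 0,"wy": 0,"wz": 0},{"x": -0.28,"y": 0.75,"z": 0,"wx": 0,"wy": 0,"wz": 0},{"x": -0.33,"y": 0.88,"z": 0,"wx": 0,"wy": 0,"wz": 0},{"x": -0.33,"y": 0.88,"z": 0,"wx": 0,"wy": 0,"wz": 0},{"x": -0.33,"y": 0.88,"z": 0,"wx": 0,"wy": 0,"wz": 0},{"x": -0.33,"y": 0.88,"z": 0,"wx": 0,"wy": 0,"wz": 0}]'

```text
t: 22.27
eef_pos: [0.5364, 0.3224, 0.1406]
tool_rot: [-0.002, -0.066, 0.998, -0.004]
contact_force: [-0.2, -1.1, -1.0]
gripper_width: 0.354
```

```bash
python3 - <<'E'
from h import *
look('adapter_1',.029);look('round_dish_in',.005)
go([.537,.325,.021],97.5)
E
```

```text
wrist adapter_1 0.77 [323. 334.] [0.6091 0.3308]
wrist round_dish_in 0.79 [330. 272.] [0.5695 0.3316]
t 22.47 pos [0.5375 0.3223 0.1424] jaw 97.5 | shift [-0.001  0.017  0.607] turn [-0.002 -0.001  0.   ] rows 3 q7 1.16 F [-0.5 -0.3 -3.5] w 0.36
```

Request:
jog_arm --plan '[{"x": 0,"y": 0.02,"z": 0.15,"wx": 0,"wy": 0,"wz": 0},{"x": 0,"y": 0.02,"z": 0.3,"wx": 0,"wy": 0,"wz": 0},{"x": 0,"y": 0.02,"z": 0.45,"wx": 0,"wy": 0,"wz": 0},{"x": 0,"y": 0.02,"z": 0.55,"wx": 0,"wy": 0,"wz": 0},{"x": 0,"y": 0.02,"z": 0.6,"wx": 0,"wy": 0,"wz": 0},{"x": 0,"y": 0.02,"z": 0.6,"wx": 0,"wy": 0,"wz": 0},{"x": 0,"y": 0.02,"z": 0.61,"wx": 0,"wy": 0,"wz": 0},{"x": 0,"y": 0.02,"z": 0.62,"wx": 0,"wy": 0,"wz": 0},{"x": 0,"y": 0.02,"z": 0.62,"wx": 0,"wy": 0,"wz": 0}]'

```text
t: 23.22
eef_pos: [0.5377, 0.3261, 0.0197]
tool_rot: [0.0, -0.065, 0.998, -0.002]
contact_force: [0.5, 0.1, -1.7]
gripper_width: 0.36
```

Request:
jog_arm --plan '[{"x": 0,"y": 0,"z": 0.015,"wx": 0,"wy": 0,"wz": 0},{"x": 0,"y": 0,"z": 0.02,"wx": 0,"wy": 0,"wz": 0},{"x": 0,"y": 0,"z": 0.025,"wx": 0,"wy": 0,"wz": 0},{"x": 0,"y": 0,"z": 0.025,"wx": 0,"wy": 0,"wz": 0}]'

```text
t: 23.55
eef_pos: [0.5386, 0.3265, 0.0167]
tool_rot: [0.001, -0.065, 0.998, -0.001]
contact_force: [-2.1, -1.3, 9.5]
gripper_width: 0.355
```

Request:
jog_arm --plan '[{"x": 0,"y": 0,"z": 0,"wx": 0,"wy": 0,"wz": 0},{"x": 0,"y": 0,"z": 0,"wx": 0,"wy": 0,"wz": 0},{"x": 0,"y": 0,"z": 0,"wx": 0,"wy": 0,"wz": 0},{"x": 0,"y": 0,"z": -0.05,"wx": 0,"wy": 0,"wz": 0},{"x": 0,"y": 0,"z": -0.2,"wx": 0,"wy": 0,"wz": 0},{"x": 0,"y": 0,"z": -0.4,"wx": 0,"wy": 0,"wz": 0},{"x": 0,"y": 0,"z": -0.6,"wx": 0,"wy": 0,"wz": 0},{"x": 0,"y": 0,"z": -0.8,"wx": 0,"wy": 0,"wz": 0},{"x": 0,"y": 0,"z": -0.8,"wx": 0,"wy": 0,"wz": 0},{"x": 0,"y": 0,"z": -0.8,"wx": 0,"wy": 0,"wz": 0}]' --hand 0.06

```text
t: 24.38
eef_pos: [0.5399, 0.328, 0.1803]
tool_rot: [0.004, -0.065, 0.998, 0.001]
contact_force: [0.1, -0.1, 0.5]
gripper_width: 0.528
```

Request:
jog_arm --plan '[{"x": 0.15,"y": -0.15,"z": 0,"wx": 0,"wy": 0,"wz": 0},{"x": 0.3,"y": -0.3,"z": 0,"wx": 0,"wy": 0,"wz": 0},{"x": 0.5,"y": -0.38,"z": 0,"wx": 0,"wy": 0,"wz": 0},{"x": 0.5,"y": -0.38,"z": 0,"wx": 0,"wy": 0,"wz": 0},{"x": 0.5,"y": -0.38,"z": 0,"wx": 0,"wy": 0,"wz": 0},{"x": 0.5,"y": -0.38,"z": 0,"wx": 0,"wy": 0,"wz": 0}]' --hand 0.4

```text
t: 24.88
eef_pos: [0.4506, 0.24, 0.1793]
tool_rot: [0.003, -0.065, 0.998, 0.001]
contact_force: [0.7, 0.2, 1.5]
gripper_width: 0.699
```

```bash
python3 - <<'E'
from h import *
look('valve_block',.018,fn='w8.png');look('adapter_1',.029)
go([.433,.259,.1])
p=proj('wrist',np.array([.433,.259,.036]));print(p)
E
```

```text
wrist valve_block 0.78 [398.  62.] [0.3317 0.2788]
wrist valve_block 0.71 [503. 210.] [0.4253 0.3809]
wrist valve_block 0.66 [352. 199.] [0.4322 0.2613]
wrist adapter_1 0.98 [410. 328.] [0.5327 0.3264]
wrist adapter_1 0.95 [ 81. 274.] [0.5182 0.0541]
wrist adapter_1 0.9 [390. 391.] [0.599  0.3215]
wrist adapter_1 0.82 [105. 176.] [0.436  0.0769]
t 25.08 pos [0.4517 0.2406 0.1795] jaw 97.5 | shift [0.084 0.103 0.397] turn [ 0.     0.002 -0.   ] rows 3 q7 1.16 F [-0.3  0.5 -0.7] w 0.70
[np.float64(350.3521933839196), np.float64(205.2075874793689)]
```

View pics/w8.png

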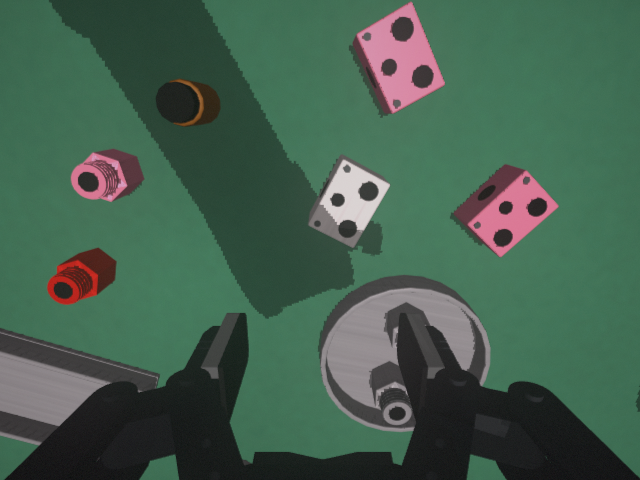

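Both adapters sit in the dish. The bare block is the white/grey one at (349,202), with its top corners at (346,157), (390,184), (354,247) and (309,223). The pink blocks at (398,58) and (505,210) are look-alikes.

```bash
python3 - <<'E'
from h import *
P=np.array([w('wrist',p,.036)[:2] for p in [(346,157),(390,184),(354,247),(309,223)]])
print(P.mean(0),[round(np.linalg.norm(P[i]-P[i-1]),4) for i in range(4)])
a=[np.degrees(np.arctan2(*(d[::-1])))%180 for d in (P[1]-P[0],P[2]-P[3])];print(a)
go([*P.mean(0),.1],np.mean(a));go([*P.mean(0),.012],np.mean(a))
E
```

```text
[0.43201525 0.25820574] [np.float64(0.0554), np.float64(0.0376), np.float64(0.0544), np.float64(0.0392)]
[np.float64(66.72386819053858), np.float64(68.3558262854966)]
t 25.08 pos [0.4517 0.2406 0.1795] jaw 97.5 | shift [0.089 0.1   0.397] turn [0.001 0.002 0.166] rows 5 q7 1.16 F [-0.3  0.5 -0.7] w 0.70
t 25.08 pos [0.4517 0.2406 0.1795] jaw 97.5 | shift [0.092 0.1   0.837] turn [0.001 0.002 0.166] rows 5 q7 1.16 F [-0.3  0.5 -0.7] w 0.70
```

Request:
jog_arm --plan '[{"x": 0.09,"y": 0.1,"z": 0.1,"wx": 0,"wy": 0,"wz": 0.035},{"x": 0.09,"y": 0.1,"z": 0.2,"wx": 0,"wy": 0,"wz": 0.07},{"x": 0.09,"y": 0.1,"z": 0.3,"wx": 0,"wy": 0,"wz": 0.105},{"x": 0.09,"y": 0.1,"z": 0.4,"wx": 0,"wy": 0,"wz": 0.14},{"x": 0.09,"y": 0.1,"z": 0.4,"wx": 0,"wy": 0,"wz": 0.166},{"x": 0.09,"y": 0.1,"z": 0.4,"wx": 0,"wy": 0,"wz": 0.166},{"x": 0.09,"y": 0.1,"z": 0.4,"wx": 0,"wy": 0,"wz": 0.166}]'

```text
t: 25.67
eef_pos: [0.4324, 0.2587, 0.0992]
tool_rot: [0.004, 0.193, 0.981, 0.001]
contact_force: [0.2, -1.1, 0.2]
gripper_width: 0.701
```

```bash
python3 - <<'E'
from h import *
go([.432,.2585,.0095],67.5)
E
```

```text
t 25.67 pos [0.4324 0.2587 0.0992] jaw 67.8 | shift [ 0.004 -0.004  0.449] turn [0.001 0.002 0.002] rows 3 q7 0.67 F [ 0.2 -1.1  0.2] w 0.70
```

Request:
jog_arm --plan '[{"x": 0,"y": 0,"z": 0.15,"wx": 0,"wy": 0,"wz": 0},{"x": 0,"y": 0,"z": 0.28,"wx": 0,"wy": 0,"wz": 0},{"x": 0,"y": 0,"z": 0.38,"wx": 0,"wy": 0,"wz": 0},{"x": 0,"y": 0,"z": 0.43,"wx": 0,"wy": 0,"wz": 0},{"x": 0,"y": 0,"z": 0.445,"wx": 0,"wy": 0,"wz": 0},{"x": 0,"y": 0,"z": 0.445,"wx": 0,"wy": 0,"wz": 0}]'

```text
t: 26.17
eef_pos: [0.4335, 0.259, 0.0103]
tool_rot: [0.004, 0.192, 0.981, 0.001]
contact_force: [0.4, -0.5, -0.6]
gripper_width: 0.698
```

Request:
jog_arm --plan '[{"x": 0,"y": 0,"z": 0,"wx": 0,"wy": 0,"wz": 0},{"x": 0,"y": 0,"z": 0,"wx": 0,"wy": 0,"wz": 0},{"x": 0,"y": 0,"z": 0,"wx": 0,"wy": 0,"wz": 0},{"x": 0,"y": 0,"z": 0,"wx": 0,"wy": 0,"wz": 0},{"x": 0,"y": 0,"z": 0,"wx": 0,"wy": 0,"wz": 0},{"x": 0,"y": 0,"z": 0,"wx": 0,"wy": 0,"wz": 0},{"x": 0,"y": 0,"z": 0,"wx": 0,"wy": 0,"wz": 0}]' --hand -1

```text
t: 26.75
eef_pos: [0.4345, 0.2595, 0.0117]
tool_rot: [0.005, 0.192, 0.981, 0.002]
contact_force: [0.2, -1.1, 6.4]
gripper_width: 0.456
```

Request:
jog_arm --plan '[{"x": 0,"y": 0,"z": -0.1,"wx": 0,"wy": 0,"wz": 0},{"x": 0,"y": 0,"z": -0.25,"wx": 0,"wy": 0,"wz": 0},{"x": 0,"y": 0,"z": -0.45,"wx": 0,"wy": 0,"wz": 0},{"x": 0,"y": 0,"z": -0.65,"wx": 0,"wy": 0,"wz": 0},{"x": 0,"y": 0,"z": -0.65,"wx": 0,"wy": 0,"wz": 0},{"x": 0,"y": 0,"z": -0.65,"wx": 0,"wy": 0,"wz": 0}]'

```text
t: 27.25
eef_pos: [0.4345, 0.2605, 0.1444]
tool_rot: [0.006, 0.192, 0.981, 0.005]
contact_force: [-0.2, 0.4, -2.9]
gripper_width: 0.457
```

```bash
python3 - <<'E'
from h import *
t=cv2.imread('pics/t0.png')
# long tray yaw: rim corners seen in t0c crop (scale 800/440)
s=440/800
A=[w('top',(90+u*s,140+v*s),.028)[:2] for u,v in [(326,70),(487,100)]]
d=A[1]-A[0];y=np.degrees(np.arctan2(d[1],d[0]))%180;print('tray y axis',y,np.linalg.norm(d))
go([.659,.007,.14],y)
E
```

```text
tray y axis 77.65217465626259 0.1710179186109381
t 27.25 pos [0.4345 0.2605 0.1444] jaw 67.9 | shift [-1.517 -0.752  0.029] turn [ 0.004  0.004 -0.054] rows 9 q7 0.65 F [-0.2  0.4 -2.9] w 0.46
```

Request:
jog_arm --plan '[{"x": -0.18,"y": -0.09,"z": 0,"wx": 0,"wy": 0,"wz": 0},{"x": -0.36,"y": -0.18,"z": 0,"wx": 0,"wy": 0,"wz": 0},{"x": -0.55,"y": -0.27,"z": 0,"wx": 0,"wy": 0,"wz": 0},{"x": -0.75,"y": -0.37,"z": 0,"wx": 0,"wy": 0,"wz": 0},{"x": -0.75,"y": -0.37,"z": 0,"wx": 0,"wy": 0,"wz": 0},{"x": -0.75,"y": -0.37,"z": 0,"wx": 0,"wy": 0,"wz": 0}]'

```text
t: 27.75
eef_pos: [0.5464, 0.1314, 0.1436]
tool_rot: [0.006, 0.195, 0.981, 0.004]
contact_force: [-0.6, 0.0, -2.1]
gripper_width: 0.459
```

Request:
jog_arm --plan '[{"x": -0.18,"y": -0.09,"z": 0,"wx": 0,"wy": 0,"wz": 0},{"x": -0.36,"y": -0.18,"z": 0,"wx": 0,"wy": 0,"wz": -0.02},{"x": -0.55,"y": -0.27,"z": 0,"wx": 0,"wy": 0,"wz": -0.04},{"x": -0.75,"y": -0.37,"z": 0,"wx": 0,"wy": 0,"wz": -0.054},{"x": -0.75,"y": -0.37,"z": 0,"wx": 0,"wy": 0,"wz": -0.054},{"x": -0.75,"y": -0.37,"z": 0,"wx": 0,"wy": 0,"wz": -0.054},{"x": -0.75,"y": -0.37,"z": 0,"wx": 0,"wy": 0,"wz": -0.054}]'

```text
t: 28.33
eef_pos: [0.6553, 0.0068, 0.1427]
tool_rot: [0.005, 0.111, 0.994, 0.003]
contact_force: [-0.6, 0.2, -1.9]
gripper_width: 0.455
```

```bash
python3 - <<'E'
from h import *
look('long_tray_in',.005,'wrist',fn='w9.png')
go([.659,.007,.024],77.7)
E
```

```text
wrist long_tray_in 0.84 [319. 232.] [0.6577 0.0066]
t 28.43 pos [0.6552 0.0083 0.1433] jaw 77.4 | shift [-0.015 -0.007  0.597] turn [ 0.003  0.003 -0.002] rows 3 q7 1.42 F [-0.7  1.6 -0.7] w 0.46
```

View pics/w9.png

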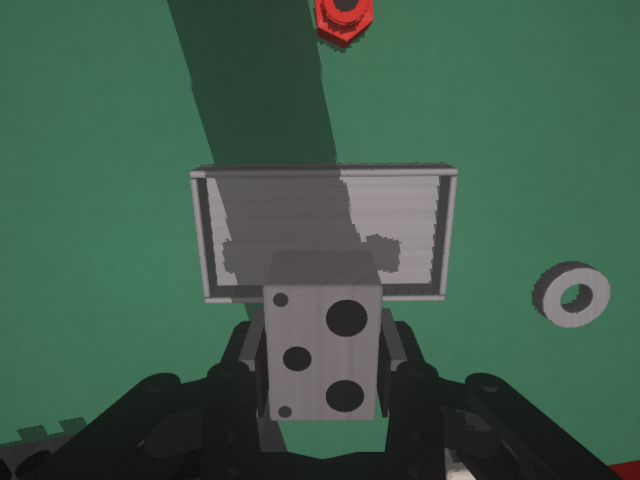

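The block is held square with its ports up and lined up with the oblong tray centred at (325,232). I'm lowering it.

Request:
jog_arm --plan '[{"x": -0.015,"y": 0,"z": 0.15,"wx": 0,"wy": 0,"wz": 0},{"x": -0.015,"y": 0,"z": 0.3,"wx": 0,"wy": 0,"wz": 0},{"x": -0.015,"y": 0,"z": 0.45,"wx": 0,"wy": 0,"wz": 0},{"x": -0.015,"y": 0,"z": 0.55,"wx": 0,"wy": 0,"wz": 0},{"x": -0.015,"y": 0,"z": 0.6,"wx": 0,"wy": 0,"wz": 0},{"x": -0.015,"y": 0,"z": 0.61,"wx": 0,"wy": 0,"wz": 0},{"x": -0.015,"y": 0,"z": 0.62,"wx": 0,"wy": 0,"wz": 0},{"x": -0.015,"y": 0,"z": 0.62,"wx": 0,"wy": 0,"wz": 0},{"x": -0.015,"y": 0,"z": 0.62,"wx": 0,"wy": 0,"wz": 0}]'

```text
t: 29.18
eef_pos: [0.6605, 0.0087, 0.0209]
tool_rot: [0.006, 0.11, 0.994, 0.004]
contact_force: [0.5, 0.0, -1.9]
gripper_width: 0.456
```

Request:
jog_arm --plan '[{"x": 0,"y": 0,"z": 0.01,"wx": 0,"wy": 0,"wz": 0},{"x": 0,"y": 0,"z": 0.02,"wx": 0,"wy": 0,"wz": 0},{"x": 0,"y": 0,"z": 0.025,"wx": 0,"wy": 0,"wz": 0},{"x": 0,"y": 0,"z": 0.025,"wx": 0,"wy": 0,"wz": 0}]'

```text
t: 29.52
eef_pos: [0.6613, 0.0087, 0.0169]
tool_rot: [0.007, 0.11, 0.994, 0.004]
contact_force: [-1.1, 1.0, 4.7]
gripper_width: 0.457
```

It has touched the floor. I'm releasing, lifting clear and checking everything.

Request:
jog_arm --plan '[{"x": 0,"y": 0,"z": 0,"wx": 0,"wy": 0,"wz": 0},{"x": 0,"y": 0,"z": 0,"wx": 0,"wy": 0,"wz": 0},{"x": 0,"y": 0,"z": 0,"wx": 0,"wy": 0,"wz": 0},{"x": 0,"y": 0,"z": 0,"wx": 0,"wy": 0,"wz": 0},{"x": 0,"y": 0,"z": -0.05,"wx": 0,"wy": 0,"wz": 0},{"x": 0,"y": 0,"z": -0.2,"wx": 0,"wy": 0,"wz": 0},{"x": 0,"y": 0,"z": -0.4,"wx": 0,"wy": 0,"wz": 0},{"x": 0,"y": 0,"z": -0.6,"wx": 0,"wy": 0,"wz": 0},{"x": 0,"y": 0,"z": -0.8,"wx": 0,"wy": 0,"wz": 0},{"x": 0,"y": 0,"z": -1,"wx": 0,"wy": 0,"wz": 0},{"x": 0,"y": 0,"z": -1,"wx": 0,"wy": 0,"wz": 0},{"x": 0,"y": 0,"z": -1,"wx": 0,"wy": 0,"wz": 0}]' --hand 0.4

```text
t: 30.52
eef_pos: [0.6601, 0.0072, 0.2208]
tool_rot: [0.01, 0.11, 0.994, 0.005]
contact_force: [0.5, -0.2, -0.4]
gripper_width: 0.702
```

```bash
python3 - <<'E'
from h import *
t=snap('scene','s1.png');look('valve_block',.023)
for n,z in (('sample_1',.029),('filter_1',.036),('adapter_1',.029)): look(n,z,'scene')
im=cv2.imread('pics/s1.png')[150:480,80:540];a=cv2.resize(im,(800,574),interpolation=cv2.INTER_CUBIC);cv2.imwrite('pics/s1c.png',a)
snap('wrist','w10.png');go([.66,.01,.2])
E
```

```text
wrist valve_block 0.81 [324. 209.] [0.6573 0.0114]
scene sample_1 0.78 [212. 262.] [ 0.3677 -0.14  ]
scene sample_1 0.5 [337. 204.] [0.3721 0.1403]
scene filter_1 0.69 [157. 423.] [ 0.6077 -0.3451]
scene filter_1 0.65 [139. 385.] [ 0.5344 -0.3452]
scene adapter_1 0.9 [328. 234.] [0.4308 0.0772]
scene adapter_1 0.61 [345. 270.] [0.5222 0.052 ]
scene adapter_1 0.6 [461. 210.] [0.5273 0.3351]
scene adapter_1 0.58 [484. 235.] [0.6041 0.3203]
t 31.02 pos [0.6582 0.0074 0.2162] jaw 77.4 | shift [-0.005  0.014  0.081] turn [ 0.003  0.004 -0.   ] rows 1 q7 1.40 F [ 0.5 -0.8 -1.5] w 0.70
```

View pics/s1c.png

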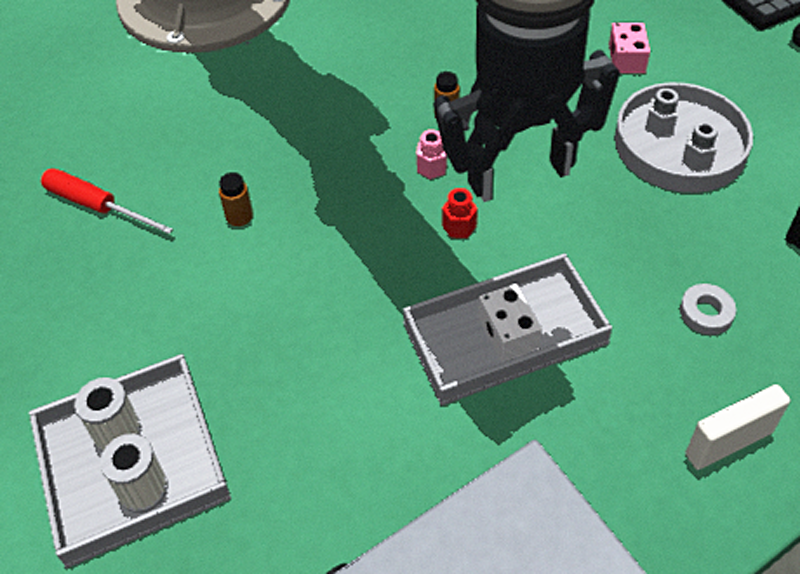

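View pics/w10.png

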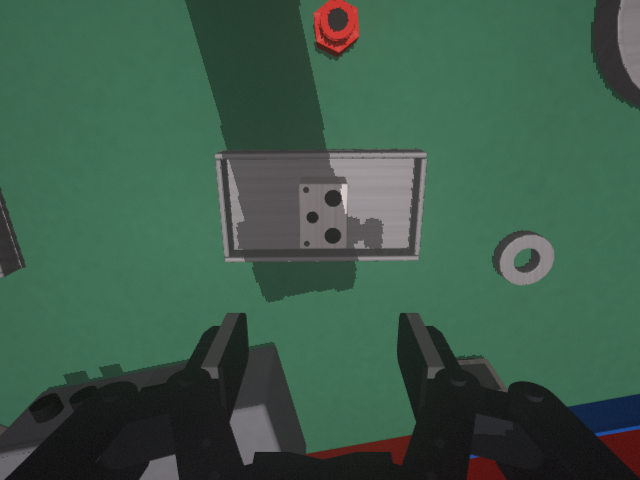

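The scene crop shows both filters upright in the square tray, at (105,405) and (132,470). Both adapters stand in the dish, at (664,113) and (703,145), and the block lies level, ports up, in the oblong tray at (512,313). The bottles and look-alikes are where they were. Handing in.

```bash
python3 -c "
from h import *
print(bot.hand_in())"
```

```text
the job is handed in; nothing more can be done
None
```

I sorted all five parts in the order asked and handed the job in after about 31 s of robot time. I don't have a verdict, because the hand-in reports none.

- **Filters:** both stand upright in the square tray, about 60 mm apart and clear of the walls. When I lowered them I felt no clear floor contact, so they were released at the height worked out from the grasp. The last pictures show them upright.
- **Adapters:** both grey steel ones stand in the round dish. They were released on floor contact at 5 N and 9.5 N.
- **Valve block:** it lies on its base with the ports up in the oblong tray, also released on floor contact (about 5 N).
- **Left alone:** the robot did not touch the two sample bottles or the pink and red look-alikes. In the last scene picture, the finder put the bottles within 8 mm of where it first saw them, which is about its usual scatter. One bottle is partly hidden by the gripper in that picture.

The highest force I read was 9.5 N, well under the limits. None of the last checks failed; the cameras disagreed by up to about 10 mm on some positions, which is within the clearances.

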